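# Seat the blank and index the dividing table to its third click

### The job

On the small indexing table, one flanged bush blank stands proud of its nest: press it down fully home. Then take the bar grip in the middle, turn the table anticlockwise back to its end stop (home), and from there turn it clockwise, counting the clicks, to the third click; do not run on past that stop. Finish still gripping the bar, holding the table steady in the third stop, and leave the parts lying round the table where they are.

Things in the scene. Friction and masses are not known exactly. Their poses are not given: they have to be found in the camera images.
- indexer: Indexing table fixed to the bench: round grey base 210 mm across, 24 mm high, with an aluminium plate (170 mm across, top 46 mm above the bench) turning about its centre. Origin: centre of the underside, on the turning axis; z up; x towards the home mark. Six white rim marks 22.5 deg apart, clockwise from the longer home mark. Opposite home: detent housing, 39 mm high, out to 123 mm from the axis.
- grip_bar (a point): Black bar grip in the middle of the plate, turning with it: 56 mm long, 14 mm thick, 36 mm tall (54 to 90 mm above the bench), on a boss 34 mm across. Grip it across its thickness from above. Origin: centre of its underside, on the turning axis; the point's x along its length, towards the pointer and the proud blank; y across its thickness; z up.
- pointer (a point): Tip of the small steel pointer nose on the plate's rim, 93 mm from the turning axis, 40 mm above the bench; it turns with the plate and points at the mark of the present stop. An upright steel pin on the base, just anticlockwise of the home mark, is the end stop it turns back against.
- index_angle (a joint): Plate angle, rad, growing clockwise from above: home 0 (hard end stop 0.03 beyond), then a sprung-ball stop (click) each 22.5 deg: 0.393, 0.785, third 1.178, up to 1.963. Leaving a stop takes about 0.3 N m; half way between two stops the ball goes over a crest, then pulls on into the next and centres there. Starts at the first or second stop (perhaps still settling from between).
- blank (a joint): How far the proud blank is pushed down, m: 0 is 7 mm proud, 0.007 fully home (flange on the plate). Starts at 0 to 0.003. A tight fit: pushing it takes about 6 N, it stays where it is left, and stops solidly when home.
- blank_top (a point): Centre of the flat top of the proud steel blank (flange 30 mm across, 6 mm thick; on it a round boss 18 mm across, 8 mm tall). It rides on the plate 62 mm from the turning axis, on the pointer's side. Top 60 mm above the bench when home, up to 67 mm when proud. An equal blank, already home, is fixed on the opposite side of the plate.
- cast_hub: Loose bystander: small cast metal hub, 62 mm across, 31 mm high, on the bench behind the table to the left. Origin: centre of its underside.
- bush: Loose bystander: turned aluminium bush, 34 mm across, 26 mm high, on the bench behind the table to the right. Origin: centre of its underside.
- spacer: Loose bystander: brass spacer, 29 mm across, 21 mm high, on the bench near its front edge to the left. Origin: centre of its underside.

How it is judged:
By the outcome, as a careful person would: the job done as asked, in the order asked, and still so for the second after the job is handed in, while the arm keeps its last pose, push and grip.
It also fails if it takes over 48 s, if anything falls off the work surface, if the arm or the gripper's body presses on something with over 40 N, if the wrist force passes 120 N, or if a joint passes its speed limit or range.

### The arm

A 6-joint arm with a two-finger parallel gripper is mounted at the origin on a cart in front of the work surface, level with it; the furniture and walls round the work are solid. World frame = base frame: x ahead of the robot, y to its left, z up, the work surface at z = 0. Lengths are in m, angles in rad, forces in N, time in s.
With the tool pointing down it reaches from about 0.425 to 0.95 m from the base axis. Payload 3.5 kg.
Tool frame: the origin (TCP) lies on the centre line of the jaws, within the pads' length; the fingertips stand 11 mm ahead of it and the grasp point (between the pads) lies 8 mm behind it; z points along the fingers, y is the line along which they close (so a half turn about z gives the same grasp; the last joint's range is limited). The gripper opens to 85 mm and grips with 20 to 120 N. Pads are 22 mm wide; open, the fingers measure 114 mm over their backs; the gripper's body (76 mm by 85 mm) begins 54 mm behind the grasp point. The pads swing forward as they close: fully open they stand 13 mm farther back than shut.
Start: joints at [1.148, 0.286, 1.577, -0, 1.279, -0.15], TCP at [0.182, 0.65, 0.242] pointing down, gripper open.
Joint ranges: [-2.77, 2.77], [-0.9, 2.22], [0.21, 2.48], [-1.53, 4.67], [0.24, 2.81], [-2.84, 2.84]. Speed limits (rad/s): [2.79, 2.79, 3.14, 3.14, 3.14, 3.14].

### API

Orientations are given as a unit quaternion [x, y, z, w].
In Python, from plant import ctrl gives the robot as it stands.
- The arm moves only by the tool step_arm, never from a script. Its argument "motion" is a list of rows, each an object with "offset": the shift along the tool's x, y, z in m, a list of three; "twist": the turn about the tool's z in degrees. A call has 1 to 12 rows; each row is the pose to reach, as a shift and turn from the pose commanded when the call began, along the tool's axes at that moment; what a row does not reach only later rows make up. A row lasts 1/10 s, in which the tool goes at most 50 mm and 8.59 degrees, less where a joint would pass 70% of its speed; a pose out of reach is approached as far as the arm can. A call with a gripper value outside its range is refused whole. "gripper" is the finger opening in m, from 0 to 0.0854, set as the call begins (left out, the last holds). The fingers move at their own pace and stop on an object; "grip_force" is the grip in N (left out, the last holds). Time passes only in rows, so rows that repeat a pose let the fingers close. It gives the time, the measured TCP pose, the force, the opening and the grip force at its end, in the units of the state.
- ctrl.get_state(): the state, without advancing time (a new reading comes with each control period).
- ctrl.read_camera(name): name is "scene" or "top" or "wrist"; returns the picture (384x512x3 uint8, blue, green, red); there is no depth.
- ctrl.calibration(name): a dict with "fx", "fy", "cx", "cy" (pixels), "cam_to_world" (4x4, takes a point from camera to world coordinates). Camera axes: x right, y up, looking along -z (the intrinsics and any distortion apply to the point x, -y, -z); pixel columns grow to the right and rows downward; lengths in m; the calibration is good to about 2 mm. A picture is of the moment at which its call begins: read the wrist's pose just before it. calibration takes no time and is no camera call; for the wrist camera it gives the pose at the moment of the call.
- ctrl.sign_off(): hands the job in; it is judged then, once.
The state is a dict: "time": time; "qpos": joint angles; "dq": joint speeds; "joint_efforts": joint torques, N m; "eef_pos": TCP position; "tcp_rot": TCP orientation; "contact_force": force on the tool from outside, world axes, zero at the start; "wrist_torque": the same for the moment, N m; "opening": opening from 0.0 (shut) to 1.0 (fully open); "finger_force": force on a finger pad.
Only numpy, scipy, OpenCV 4.12 (cv2) and the standard library are available. Lean on these libraries where they do the work, as an engineer would, in place of code of your own. Each camera call takes 0.05 s, during which the arm holds its last target. There are 200 camera calls.

## Working session

There is one attempt and no reset: what is moved stays moved. The work goes in short steps, Python scripts to look and compute and a tool call to move; the robot and the scene stay as the last step left them, time stands still between calls to the robot, and variables do not carry over. Pictures are saved under pics/ and viewed, at most 10 in all, crops included, and the job is handed in when it is done.

Besides the shell and the picture viewer there is one more tool, called after "Call:" by a JSON object that holds its "op" and its "data". step_arm: Moves the arm, as the interface text tells. Its arguments: {"type":"object","properties":{"motion":{"type":"array"},"gripper":{"type":"number"},"grip_force":{"type":"number"}},"required":["motion"]}

```bash
mkdir -p pics; ls
python3 - <<'E'
from plant import ctrl
import cv2,numpy as np
s=ctrl.get_state();print(s)
for n in("scene","top"):
    cv2.imwrite(f"pics/{n}0.png",ctrl.read_camera(n)); 
    c=ctrl.calibration(n); print(n,{k:np.round(v,4).tolist() if not isinstance(v,str) else v for k,v in c.items()})
E
```

```text
pics
{'time': 0.0, 'qpos': array([ 1.14799719e+00,  2.87228127e-01,  1.57819998e+00,  5.22238245e-06,
        1.27857582e+00, -1.50021937e-01]), 'dq': array([-0.00039189, -0.00128505, -0.00032639,  0.00169547, -0.00187901,
       -0.00029082]), 'joint_efforts': array([-8.39709319e-04, -4.05982125e+01, -2.92628413e+01, -1.60661684e-04,
        5.77808896e-03, -3.81326501e-06]), 'eef_pos': array([0.18157077, 0.6494614 , 0.24089305]), 'tcp_rot': array([ 1.35966795e-01,  9.90712661e-01, -1.15581545e-03, -3.43002450e-04]), 'contact_force': array([ 0.5667331 , -0.70598385, -0.09008644]), 'wrist_torque': array([0.01337504, 0.00825751, 0.04330917]), 'finger_force': 0.0, 'opening': 0.9982914923608422}
scene {'fx': 368.8975, 'fy': 368.8975, 'cx': 252.8833, 'cy': 190.4491, 'cam_to_world': [[-0.4247, 0.7132, -0.5576, 0.0952], [-0.9052, -0.3449, 0.2483, 0.2469], [-0.0152, 0.6102, 0.7921, 0.7418], [0.0, 0.0, 0.0, 1.0]]}
top {'fx': 466.7902, 'fy': 466.7902, 'cx': 256.5409, 'cy': 191.6066, 'cam_to_world': [[0.083, 0.9733, -0.2139, 0.3615], [-0.9966, 0.0808, -0.0189, 0.0177], [-0.0011, 0.2147, 0.9767, 1.0288], [0.0, 0.0, 0.0, 1.0]]}
```

View pics/scene0.png

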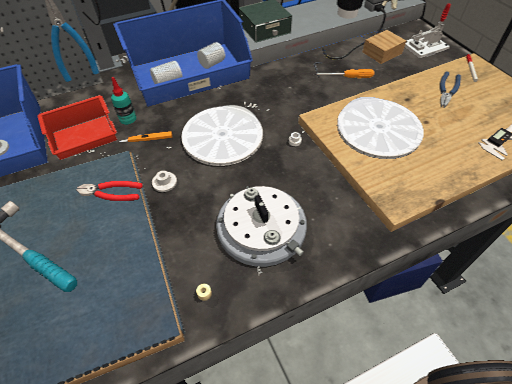

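View pics/top0.png

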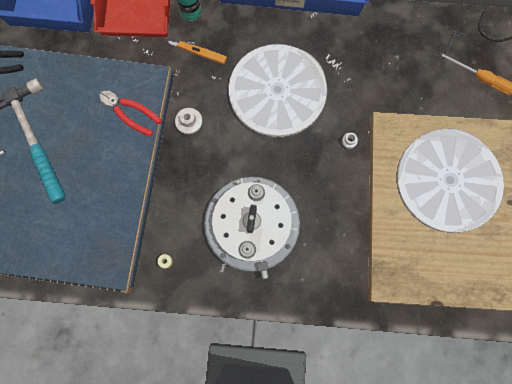

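Run:
```python
import cv2
a=cv2.imread("pics/top0.png")[165:287,190:310]; b=cv2.imread("pics/scene0.png")[175:275,205:320]
a=cv2.resize(a,None,fx=4.5,fy=4.5,interpolation=cv2.INTER_CUBIC); cv2.imwrite("pics/topc.png",a)
b=cv2.resize(b,None,fx=6,fy=6,interpolation=cv2.INTER_CUBIC); cv2.imwrite("pics/scenec.png",b)
```

```text
(no output)
```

View pics/topc.png

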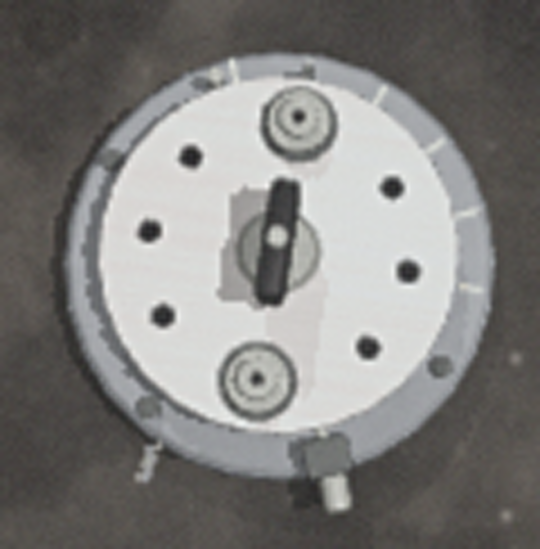

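View pics/scenec.png

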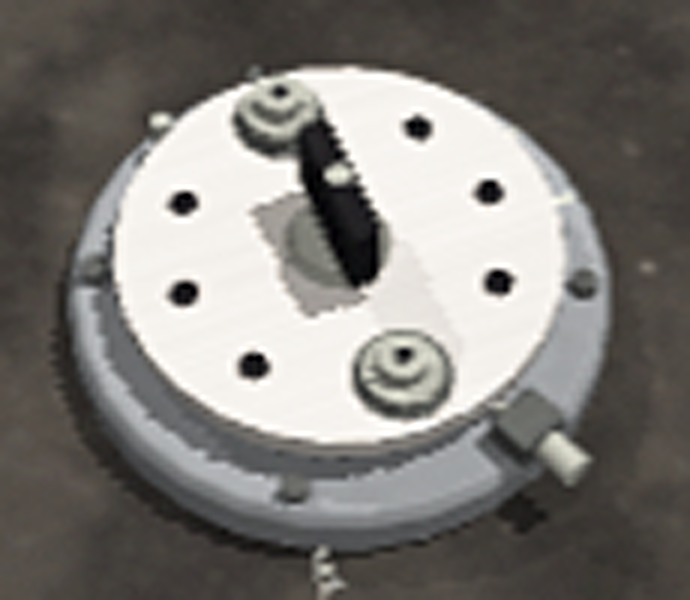

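```bash
cat > h.py <<'E'
import numpy as np
from plant import ctrl
def ray(c,uv):
    T=np.array(c["cam_to_world"]); d=np.array([(uv[0]-c["cx"])/c["fx"],-(uv[1]-c["cy"])/c["fy"],-1.])
    d=T[:3,:3]@d; return T[:3,3],d/np.linalg.norm(d)
def tri(rays):
    A=sum(np.eye(3)-np.outer(d,d) for o,d in rays); b=sum((np.eye(3)-np.outer(d,d))@o for o,d in rays)
    p=np.linalg.solve(A,b); return p,[np.linalg.norm(np.cross(p-o,d)) for o,d in rays]
def onz(r,z): o,d=r; return o+d*(z-o[2])/d[2]
E
python3 - <<'E'
from h import *
ct,cs=ctrl.calibration("top"),ctrl.calibration("scene")
T=lambda x,y:ray(ct,((x+.5)/4.5+190-.5,(y+.5)/4.5+165-.5)); S=lambda x,y:ray(cs,((x+.5)/6+205-.5,(y+.5)/6+175-.5))
np.set_printoptions(precision=4,suppress=True)
P={}
for n,a,b in(("bardot",(277,236),(338,175)),("blank",(298,117),(280,92)),("opp",(257,379),(404,354))):
    P[n],e=tri([T(*a),S(*b)]);print(n,P[n],e)
pl=[(190,156),(149,230),(162,315),(392,187),(408,270),(368,347)]
q=np.array([onz(T(*a),.046) for a in pl]);print("holes",q.mean(0),np.linalg.norm(q[:,:2]-q.mean(0)[:2],axis=1))
c=.5*(onz(T(298,117),.065)+onz(T(257,379),.060)); print("axis from blanks",c)
A=q.mean(0)
ang=lambda p:np.degrees(np.arctan2(p[1]-A[1],p[0]-A[0]))
for m in((233,70),(380,95),(437,145),(468,212),(470,288)):
    p=onz(T(*m),.024);print("mark",p,ang(p),np.hypot(*(p-A)[:2]))
print("ptr",ang(onz(T(302,70),.04)),"blank dir",ang(onz(T(298,117),.065)),ang(onz(T(257,379),.06))+180)
print("housing",ang(onz(T(325,455),.039)))
E
```

```text
bardot [0.5133 0.0424 0.0902] [np.float64(7.606750987795994e-05), np.float64(7.606750987793237e-05)]
blank [0.5743 0.0378 0.0657] [np.float64(0.00014329968254103657), np.float64(0.00014329968254100047)]
opp [0.4509 0.0466 0.062 ] [np.float64(4.264473588467505e-05), np.float64(4.264473588477606e-05)]
holes [0.5136 0.0424 0.046 ] [0.062  0.0619 0.0625 0.0621 0.062  0.0622]
axis from blanks [0.5128 0.0423 0.0625]
mark [0.6046 0.0727 0.024 ] 18.427323308647956 0.09588759026777179
mark [ 0.598  -0.0004  0.024 ] -26.888855250035054 0.09457991784947097
mark [ 0.5753 -0.03    0.024 ] -49.58733361231359 0.09509429159251964
mark [ 0.5434 -0.0473  0.024 ] -71.63649862674384 0.09449844910580284
mark [ 0.5064 -0.0507  0.024 ] -94.40854718819551 0.0933703108116192
ptr -2.4778832940748248 blank dir -4.155744474014284 356.16848454499893
housing -162.21710982855777
```

Call:
{"op": "step_arm", "data": {"motion": [{"offset": [-0.02,-0.018,0],"twist": -1},{"offset": [-0.052,-0.046,0],"twist": -3},{"offset": [-0.088,-0.078,0],"twist": -5},{"offset": [-0.124,-0.11,0],"twist": -7},{"offset": [-0.16,-0.142,0],"twist": -9},{"offset": [-0.196,-0.174,0],"twist": -11.5},{"offset": [-0.232,-0.206,0],"twist": -11.5},{"offset": [-0.268,-0.238,0],"twist": -11.5},{"offset": [-0.304,-0.27,0],"twist": -11.5},{"offset": [-0.34,-0.302,0],"twist": -11.5},{"offset": [-0.37,-0.33,0],"twist": -11.5},{"offset": [-0.39,-0.348,0],"twist": -11.5}], "gripper": 0}}

```text
time: 1.3
eef_pos: [0.4645, 0.2073, 0.242]
tcp_rot: [0.037, 0.999, -0.0, -0.0]
contact_force: [0.3, 0.8, 0.3]
opening: -0.003
finger_force: 0.0
```

Call:
{"op": "step_arm", "data": {"motion": [{"offset": [-0.02,-0.026,0.005]},{"offset": [-0.045,-0.06,0.02]},{"offset": [-0.07,-0.094,0.04]},{"offset": [-0.095,-0.126,0.06]},{"offset": [-0.112,-0.148,0.075]},{"offset": [-0.12,-0.158,0.08]},{"offset": [-0.1215,-0.1605,0.08]},{"offset": [-0.1215,-0.1605,0.08]},{"offset": [-0.1215,-0.1605,0.08]}]}}

```text
invalid input at $.motion[0]: expected keys offset, twist
```

```bash
cat > wr.py <<'E'
import sys,json,cv2
from h import *
n=sys.argv[1]; c=ctrl.calibration("wrist"); s=ctrl.get_state(); im=ctrl.read_camera("wrist")
cv2.imwrite(f"pics/{n}.png",im); json.dump({k:np.asarray(v).tolist() for k,v in c.items()},open(f"pics/{n}.json","w"))
print(np.round(c["cam_to_world"],4).tolist(),c["fx"],s["eef_pos"])
E
python3 wr.py w1
```

```text
[[0.0743, -0.9563, -0.2829, 0.3931], [0.9972, 0.0709, 0.0221, 0.2135], [-0.0011, -0.2838, 0.9589, 0.3736], [0.0, 0.0, 0.0, 1.0]] 283.875753428227 [0.46450333 0.2073209  0.24198805]
```

View pics/w1.png

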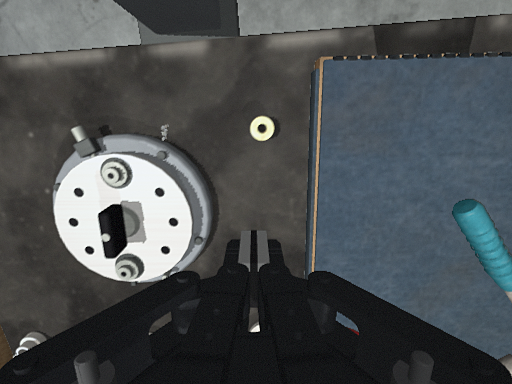

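Call:
{"op": "step_arm", "data": {"motion": [{"offset": [-0.02,-0.026,0.005],"twist": 0},{"offset": [-0.045,-0.06,0.02],"twist": 0},{"offset": [-0.07,-0.094,0.04],"twist": 0},{"offset": [-0.095,-0.126,0.06],"twist": 0},{"offset": [-0.112,-0.148,0.075],"twist": 0},{"offset": [-0.12,-0.158,0.08],"twist": 0},{"offset": [-0.1215,-0.1605,0.08],"twist": 0},{"offset": [-0.1215,-0.1605,0.08],"twist": 0},{"offset": [-0.1215,-0.1605,0.08],"twist": 0}]}}

```text
time: 2.25
eef_pos: [0.5732, 0.0422, 0.1634]
tcp_rot: [0.035, 0.999, 0.0, 0.001]
contact_force: [-0.4, -0.4, -0.0]
opening: -0.002
finger_force: 0.0
```

```bash
python3 wr.py w2
python3 - <<'E'
from h import *
import json,cv2
c=json.load(open("pics/w1.json"));print(onz(ray(c,(107,237)),.09),onz(ray(c,(125,265.5)),.066),onz(ray(c,(116.5,173)),.06))
a=cv2.imread("pics/w2.png")[130:384,130:382];cv2.imwrite("pics/w2c.png",cv2.resize(a,None,fx=2.3,fy=2.3,interpolation=cv2.INTER_CUBIC))
print(ctrl.get_state()["contact_force"])
E
```

```text
[[0.0706, -0.956, -0.2847, 0.5016], [0.9975, 0.0676, 0.0204, 0.048], [-0.0002, -0.2854, 0.9584, 0.295], [0.0, 0.0, 0.0, 1.0]] 283.875753428227 [0.57321766 0.04219344 0.16338576]
[0.51475533 0.04381733 0.09      ] [0.56424406 0.04303586 0.066     ] [0.45051894 0.05396554 0.06      ]
[ 0.48591043 -0.26332529  0.13042249]
```

View pics/w2c.png

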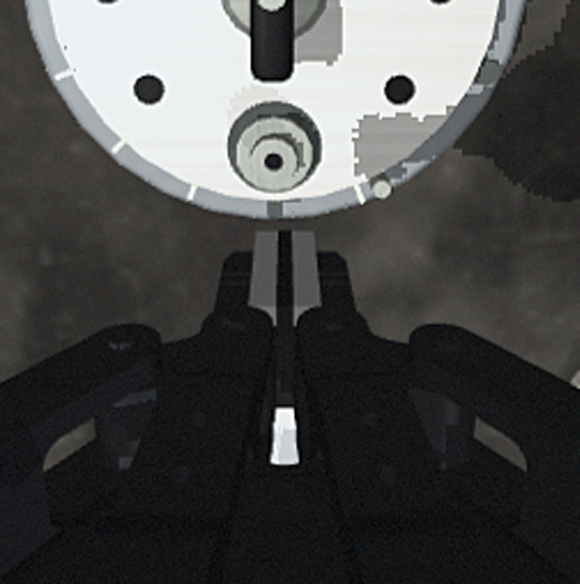

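Run:
```python
from h import *
import json
c=json.load(open("pics/w2.json"))
print(c.keys(), {k:v for k,v in c.items() if k!="cam_to_world"})
u=lambda x,y:((x+.5)/2.3+129.5,(y+.5)/2.3+129.5)
print("blank",onz(ray(c,u(273,160)),.066)); print("ptr",onz(ray(c,u(275,215)),.04)); print("barend",onz(ray(c,u(272,80)),.09))
print("tip",onz(ray(c,u(285,232)),.1524))
```

```text
dict_keys(['fx', 'fy', 'cx', 'cy', 'cam_to_world']) {'fx': 283.875753428227, 'fy': 283.875753428227, 'cx': 253.3461853947216, 'cy': 193.2079460486043}
blank [0.57470184 0.0386186  0.066     ]
ptr [0.60728881 0.03655335 0.04      ]
barend [0.5403813  0.04130631 0.09      ]
tip [0.56520617 0.04365353 0.1524    ]
```

Call:
{"op": "step_arm", "data": {"motion": [{"offset": [0,-0.002,0.01],"twist": 0},{"offset": [-0.001,-0.003,0.03],"twist": 0},{"offset": [-0.001,-0.003,0.05],"twist": 0},{"offset": [-0.001,-0.003,0.067],"twist": 0},{"offset": [-0.001,-0.003,0.075],"twist": 0},{"offset": [-0.001,-0.003,0.077],"twist": 0},{"offset": [-0.001,-0.003,0.077],"twist": 0},{"offset": [-0.001,-0.003,0.077],"twist": 0}]}}

```text
time: 3.1
eef_pos: [0.5748, 0.038, 0.0864]
tcp_rot: [0.036, 0.999, -0.0, 0.001]
contact_force: [-0.2, -0.3, 0.1]
opening: -0.001
finger_force: 0.0
```

Call:
{"op": "step_arm", "data": {"motion": [{"offset": [0,0,0.003],"twist": 0},{"offset": [0,0,0.006],"twist": 0},{"offset": [0,0,0.008],"twist": 0},{"offset": [0,0,0.009],"twist": 0},{"offset": [0,0,0.01],"twist": 0},{"offset": [0,0,0.011],"twist": 0},{"offset": [0,0,0.011],"twist": 0}]}}

```text
time: 3.8
eef_pos: [0.574, 0.0379, 0.0749]
tcp_rot: [0.036, 0.999, -0.0, -0.0]
contact_force: [-2.3, 0.5, 4.3]
opening: 0.001
finger_force: 2.2
```

Call:
{"op": "step_arm", "data": {"motion": [{"offset": [0,0,0.0005],"twist": 0},{"offset": [0,0,0.001],"twist": 0},{"offset": [0,0,0.0015],"twist": 0},{"offset": [0,0,0.002],"twist": 0},{"offset": [0,0,0.002],"twist": 0}]}}

```text
time: 4.3
eef_pos: [0.5741, 0.0379, 0.073]
tcp_rot: [0.036, 0.999, -0.0, -0.0]
contact_force: [-2.7, -0.0, 4.8]
opening: 0.0
finger_force: 2.6
```

Call:
{"op": "step_arm", "data": {"motion": [{"offset": [0,0,0.0005],"twist": 0},{"offset": [0,0,0.001],"twist": 0},{"offset": [0,0,0.0015],"twist": 0},{"offset": [0,0,0.002],"twist": 0},{"offset": [0,0,0.002],"twist": 0}]}}

```text
time: 4.8
eef_pos: [0.574, 0.0379, 0.071]
tcp_rot: [0.036, 0.999, -0.0, -0.0]
contact_force: [-2.7, 0.2, 4.3]
opening: -0.002
finger_force: 2.6
```

Call:
{"op": "step_arm", "data": {"motion": [{"offset": [0,0,0.0004],"twist": 0},{"offset": [0,0,0.0008],"twist": 0},{"offset": [0,0,0.0012],"twist": 0},{"offset": [0,0,0.0012],"twist": 0}]}}

```text
time: 5.2
eef_pos: [0.5741, 0.0379, 0.071]
tcp_rot: [0.036, 0.999, -0.0, -0.001]
contact_force: [-5.1, -0.3, 10.5]
opening: -0.0
finger_force: 5.4
```

Call:
{"op": "step_arm", "data": {"motion": [{"offset": [0,0,0.0005],"twist": 0},{"offset": [0,0,0.001],"twist": 0},{"offset": [0,0,0.0015],"twist": 0},{"offset": [0,0,0.0015],"twist": 0}]}}

```text
time: 5.6
eef_pos: [0.5742, 0.0379, 0.0709]
tcp_rot: [0.036, 0.999, -0.0, -0.001]
contact_force: [-9.5, -0.6, 18.5]
opening: 0.004
finger_force: 8.7
```

Call:
{"op": "step_arm", "data": {"motion": [{"offset": [0,0,-0.005],"twist": 0},{"offset": [0,0,-0.02],"twist": 0},{"offset": [0,0,-0.045],"twist": 0},{"offset": [0.002,0,-0.062],"twist": 0},{"offset": [0.015,0,-0.065],"twist": 0},{"offset": [0.03,0,-0.065],"twist": 0},{"offset": [0.045,0,-0.065],"twist": 0},{"offset": [0.056,0,-0.065],"twist": 0},{"offset": [0.061,0,-0.065],"twist": 0},{"offset": [0.061,0,-0.065],"twist": 0}]}}

```text
time: 6.6
eef_pos: [0.513, 0.0424, 0.1328]
tcp_rot: [0.036, 0.999, -0.0, 0.0]
contact_force: [0.0, -0.2, 0.3]
opening: -0.005
finger_force: 0.0
```

Call:
{"op": "step_arm", "data": {"motion": [{"offset": [0,0,0],"twist": 0},{"offset": [0,0,0],"twist": 0},{"offset": [0,0,0],"twist": 0},{"offset": [0,0,0],"twist": 0},{"offset": [0,0,0],"twist": 0},{"offset": [0,0,0],"twist": 0}], "gripper": 0.06}}

```text
time: 7.2
eef_pos: [0.5133, 0.0423, 0.1326]
tcp_rot: [0.036, 0.999, 0.0, -0.0]
contact_force: [-0.1, 0.3, 0.1]
opening: 0.703
finger_force: 0.0
```

```bash
python3 wr.py w3; python3 -c "
import cv2
a=cv2.imread('pics/w3.png')[40:384,80:432];cv2.imwrite('pics/w3c.png',cv2.resize(a,None,fx=1.7,fy=1.7,interpolation=cv2.INTER_CUBIC))"
```

```text
[[0.072, -0.9563, -0.2833, 0.4419], [0.9974, 0.0689, 0.0209, 0.0483], [-0.0005, -0.284, 0.9588, 0.2642], [0.0, 0.0, 0.0, 1.0]] 283.875753428227 [0.5132518  0.04231667 0.13256462]
```

View pics/w3c.png

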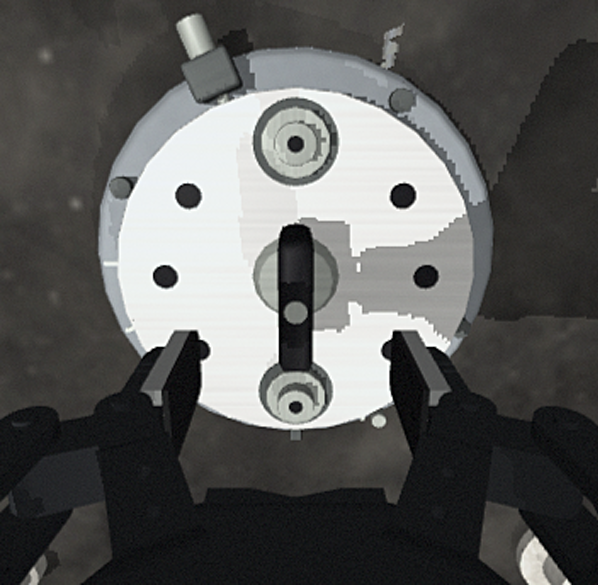

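Call:
{"op": "step_arm", "data": {"motion": [{"offset": [0,0,0.008],"twist": 0},{"offset": [0,0,0.025],"twist": 0},{"offset": [0,0,0.042],"twist": 0},{"offset": [0,0,0.056],"twist": 0},{"offset": [0,0,0.062],"twist": 0},{"offset": [0,0,0.063],"twist": 0},{"offset": [0,0,0.063],"twist": 0}]}}

```text
time: 7.95
eef_pos: [0.5135, 0.0423, 0.0698]
tcp_rot: [0.036, 0.999, -0.0, 0.0]
contact_force: [0.9, -0.2, -0.5]
opening: 0.704
finger_force: 0.0
```

Call:
{"op": "step_arm", "data": {"motion": [{"offset": [0,0,0],"twist": 0},{"offset": [0,0,0],"twist": 0},{"offset": [0,0,0],"twist": 0},{"offset": [0,0,0],"twist": 0},{"offset": [0,0,0],"twist": 0},{"offset": [0,0,0],"twist": 0},{"offset": [0,0,0],"twist": 0}], "gripper": 0, "grip_force": 60}}

```text
time: 8.65
eef_pos: [0.5136, 0.0424, 0.0703]
tcp_rot: [0.036, 0.999, 0.0, 0.0]
contact_force: [-1.8, 0.3, 5.5]
opening: 0.153
finger_force: 60.4
```

```bash
python3 -c "
from plant import ctrl
s=ctrl.get_state()
print(s)"
```

```text
{'time': 8.65, 'qpos': array([-1.14822200e-01,  1.52807653e-01,  2.08308356e+00,  2.02754265e-04,
        9.05015446e-01, -1.61359287e+00]), 'dq': array([ 6.21698152e-04,  9.73393596e-04, -5.01099665e-04,  7.87771574e-04,
       -2.68030581e-05,  1.21335643e-03]), 'joint_efforts': array([-4.88062687e-01, -2.71919936e+01, -2.22371542e+01, -1.31449308e-01,
       -3.81214097e-01, -2.13630474e-02]), 'eef_pos': array([0.51359429, 0.0423745 , 0.07031967]), 'tcp_rot': array([3.60675920e-02, 9.99349291e-01, 5.24971377e-05, 3.48209486e-04]), 'contact_force': array([-1.81737495,  0.25919427,  5.45323928]), 'wrist_torque': array([ 0.12886585,  0.21676067, -0.01033253]), 'finger_force': 60.40764927864075, 'opening': 0.15312628877586465}
```

Call:
{"op": "step_arm", "data": {"motion": [{"offset": [0,0,0],"twist": -1},{"offset": [0,0,0],"twist": -3},{"offset": [0,0,0],"twist": -5},{"offset": [0,0,0],"twist": -7.5},{"offset": [0,0,0],"twist": -10},{"offset": [0,0,0],"twist": -12.5},{"offset": [0,0,0],"twist": -15},{"offset": [0,0,0],"twist": -17},{"offset": [0,0,0],"twist": -19},{"offset": [0,0,0],"twist": -20.5},{"offset": [0,0,0],"twist": -21.5},{"offset": [0,0,0],"twist": -22}]}}

```text
time: 9.85
eef_pos: [0.5136, 0.0425, 0.0703]
tcp_rot: [-0.156, 0.988, -0.0, 0.0]
contact_force: [-1.6, 0.2, 4.5]
opening: 0.154
finger_force: 60.5
```

```bash
cat > st.py <<'E'
from h import *
s=ctrl.get_state(); x,y,_,_=s["tcp_rot"]
print(s["time"],"tool y angle",(np.degrees(2*np.arctan2(y,x))+0)%360-90,"F",s["contact_force"].round(2),"M",s["wrist_torque"].round(3),"q6",s["qpos"][5],s["eef_pos"].round(4),s["finger_force"],s["opening"])
E
python3 st.py
```

```text
9.85 tool y angle 107.96307467713973 F [-1.6   0.23  4.53] M [0.213 0.236 0.139] q6 -1.99896280898229 [0.5136 0.0425 0.0703] 60.52515685558319 0.15379533359907613
```

Call:
{"op": "step_arm", "data": {"motion": [{"offset": [0,0,0],"twist": -0.5},{"offset": [0,0,0],"twist": -1},{"offset": [0,0,0],"twist": -1.5},{"offset": [0,0,0],"twist": -2},{"offset": [0,0,0],"twist": -2}]}}

```text
time: 10.35
eef_pos: [0.5136, 0.0425, 0.0703]
tcp_rot: [-0.172, 0.985, 0.0, 0.0]
contact_force: [-1.3, 0.8, 3.3]
opening: 0.156
finger_force: 60.5
```

```bash
python3 st.py
```

```text
10.35 tool y angle 109.79105603513415 F [-1.32  0.8   3.3 ] M [ 0.162  0.293 -0.281] q6 -2.031655668509202 [0.5136 0.0425 0.0703] 60.47437906265259 0.15607851591557664
```

Call:
{"op": "step_arm", "data": {"motion": [{"offset": [0,0,0],"twist": -0.5},{"offset": [0,0,0],"twist": -1},{"offset": [0,0,0],"twist": -1.2},{"offset": [0,0,0],"twist": -1.2}]}}

```text
time: 10.75
eef_pos: [0.5136, 0.0425, 0.0703]
tcp_rot: [-0.181, 0.984, 0.001, 0.0]
contact_force: [-1.6, 0.4, 3.1]
opening: 0.149
finger_force: 61.0
```

```bash
python3 st.py
```

```text
10.75 tool y angle 110.81856288692782 F [-1.65  0.44  3.1 ] M [ 0.108  0.345 -0.761] q6 -2.050442057911619 [0.5136 0.0425 0.0703] 61.03001117706299 0.14924559244442295
```

Call:
{"op": "step_arm", "data": {"motion": [{"offset": [0,0,0],"twist": 1},{"offset": [0,0,0],"twist": 3},{"offset": [0,0,0],"twist": 5.5},{"offset": [0,0,0],"twist": 8},{"offset": [0,0,0],"twist": 11},{"offset": [0,0,0],"twist": 14},{"offset": [0,0,0],"twist": 17},{"offset": [0,0,0],"twist": 20},{"offset": [0,0,0],"twist": 22.5},{"offset": [0,0,0],"twist": 24.3},{"offset": [0,0,0],"twist": 25.2},{"offset": [0,0,0],"twist": 25.2}]}}

```text
time: 11.95
eef_pos: [0.5136, 0.0424, 0.0703]
tcp_rot: [0.036, 0.999, 0.0, 0.0]
contact_force: [-1.7, 0.7, 6.9]
opening: 0.151
finger_force: 60.7
```

```bash
python3 st.py
```

```text
11.95 tool y angle 85.85725684472433 F [-1.72  0.65  6.92] M [ 0.149  0.233 -0.031] q6 -1.613416277373754 [0.5136 0.0424 0.0703] 60.69389462471008 0.15126752211769876
```

First click; torque near zero, back at the starting stop angle. Next click.

Call:
{"op": "step_arm", "data": {"motion": [{"offset": [0,0,0],"twist": 1},{"offset": [0,0,0],"twist": 3},{"offset": [0,0,0],"twist": 5.5},{"offset": [0,0,0],"twist": 8},{"offset": [0,0,0],"twist": 11},{"offset": [0,0,0],"twist": 14},{"offset": [0,0,0],"twist": 17},{"offset": [0,0,0],"twist": 19.5},{"offset": [0,0,0],"twist": 21.5},{"offset": [0,0,0],"twist": 22.5},{"offset": [0,0,0],"twist": 22.5}]}}

```text
time: 13.05
eef_pos: [0.5136, 0.0423, 0.0704]
tcp_rot: [0.23, 0.973, -0.0, 0.0]
contact_force: [-1.2, 0.2, 6.0]
opening: 0.154
finger_force: 60.6
```

```bash
python3 st.py
```

```text
13.05 tool y angle 63.36061700630907 F [-1.21  0.24  5.96] M [ 0.03   0.231 -0.021] q6 -1.2206706828986993 [0.5136 0.0423 0.0704] 60.62765836715698 0.15413016205103766
```

Call:
{"op": "step_arm", "data": {"motion": [{"offset": [0,0,0],"twist": 1},{"offset": [0,0,0],"twist": 3},{"offset": [0,0,0],"twist": 5.5},{"offset": [0,0,0],"twist": 8},{"offset": [0,0,0],"twist": 11},{"offset": [0,0,0],"twist": 14},{"offset": [0,0,0],"twist": 17},{"offset": [0,0,0],"twist": 19.5},{"offset": [0,0,0],"twist": 21.5},{"offset": [0,0,0],"twist": 22.5},{"offset": [0,0,0],"twist": 22.5},{"offset": [0,0,0],"twist": 22.5}]}}

```text
time: 14.25
eef_pos: [0.5135, 0.0422, 0.0703]
tcp_rot: [0.416, 0.91, -0.0, 0.0]
contact_force: [-2.7, 0.3, 5.3]
opening: 0.152
finger_force: 60.5
```

```bash
python3 st.py
python3 - <<'E'
from plant import ctrl
import cv2
a=ctrl.read_camera("scene")[175:275,205:320]; b=ctrl.read_camera("top")[172:272,190:310]
a=cv2.resize(a,None,fx=3.4,fy=5,interpolation=cv2.INTER_CUBIC);b=cv2.resize(b,None,fx=3.4,fy=5,interpolation=cv2.INTER_CUBIC)
w=ctrl.read_camera("wrist")[0:384,60:452]
cv2.imwrite("pics/end.png",cv2.resize(w,None,fx=1.5,fy=1.5,interpolation=cv2.INTER_CUBIC))
cv2.imwrite("pics/end2.png",cv2.hconcat([a,b]))
E
```

```text
14.25 tool y angle 40.87843669221661 F [-2.7   0.28  5.31] M [-0.04   0.334  0.024] q6 -0.828169622416945 [0.5135 0.0422 0.0703] 60.549543499946594 0.15227803817898664
```

View pics/end.png

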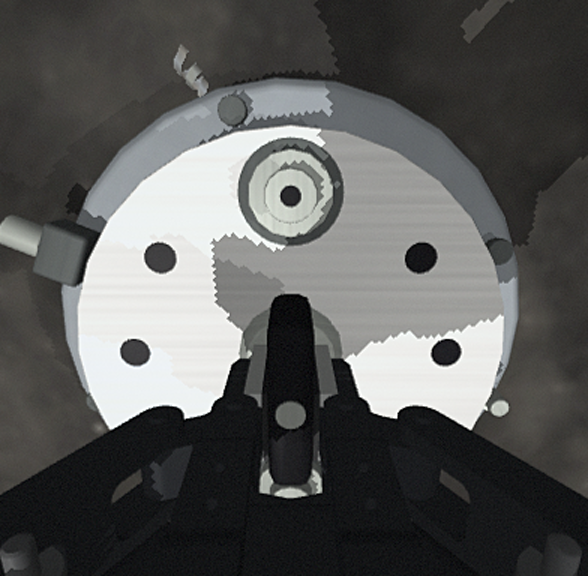

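The wrist picture shows the bar gripped and aligned, with the opposite blank on its line at (290,195). The detent housing is at (65,250), about 67° round from the bar's axis. Torque is near zero, so the plate is centred in the third stop.

```bash
python3 -c "
from plant import ctrl
print(ctrl.sign_off())"
```

```text
the job is handed in; nothing more can be done
None
```

The job is handed in: I pressed the blank home, turned the table back to its end stop, then clockwise three clicks to the third stop, and the gripper is still holding the bar there; the loose parts were not touched.

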